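# Tighten the nest plate of a blister sealer crosswise

### The job

The nest plate of the card sealer lies on its silicone sheet with its four black wing screws run down finger-loose. Tighten them in crisscross order and in two passes, so that the plate beds down evenly: first give each about an eighth of a turn clockwise, going from each screw to the one diagonally opposite before its neighbours, then go round crosswise again and turn each one until it is tight against its stop. Let go of the screws when done, and do not disturb the parts box, stapler and card pack beside the carrier.

Things in the scene. Friction and masses are not known exactly. Their poses are not given: they have to be found in the camera images.
- carrier: Nest carrier of a card sealer, fixed on the bench: steel plate 220 x 310 mm, orange silicone sheet, aluminium nest plate 180 x 270 mm (top 34 mm above the bench) with two cavities and a black wing screw at each corner; all else on it rises at most 5 mm above that plate. Origin: under its centre, at bench height; x points away from its pull handle (which reaches 157 mm to -x, the near side), y left, z up.
- screw_near_left (a joint): Turn of the wing screw at (-66, +108) mm in the carrier's x, y frame, in rad; grows clockwise seen from above (tightening). Starts finger-loose at 0 to 0.35; a firm stop at 1.90 is fully tight, so 1.55 to 1.90 rad (90 to 110 degrees) to go; eases back at most to -0.4. Takes 0.2 N m when loose, rising to 0.3 N m as the sheet is squeezed; stays where it is left.
- screw_near_left_grip (a point): Point on that screw's axis at the height to grip, 63 mm above the bench. The wing is one straight bar through the axis, 58 mm long with rounded ends, 13 mm thick, 9 to 37 mm above the nest plate (top 71 mm above the bench), on a hub 24 mm across. x lies along the bar and turns with it, z is up; pinch the bar across its thickness (along y), from above, centred on the axis.
- screw_far_left (a joint): Turn of the wing screw at (+66, +108) mm in the carrier's x, y frame, in rad; grows clockwise seen from above (tightening). Starts finger-loose at 0 to 0.35; a firm stop at 1.90 is fully tight, so 1.55 to 1.90 rad (90 to 110 degrees) to go; eases back at most to -0.4. Takes 0.2 N m when loose, rising to 0.3 N m as the sheet is squeezed; stays where it is left.
- screw_far_left_grip (a point): Point on that screw's axis at the height to grip, 63 mm above the bench. The wing is one straight bar through the axis, 58 mm long with rounded ends, 13 mm thick, 9 to 37 mm above the nest plate (top 71 mm above the bench), on a hub 24 mm across. x lies along the bar and turns with it, z is up; pinch the bar across its thickness (along y), from above, centred on the axis.
- screw_far_right (a joint): Turn of the wing screw at (+66, -108) mm in the carrier's x, y frame, in rad; grows clockwise seen from above (tightening). Starts finger-loose at 0 to 0.35; a firm stop at 1.90 is fully tight, so 1.55 to 1.90 rad (90 to 110 degrees) to go; eases back at most to -0.4. Takes 0.2 N m when loose, rising to 0.3 N m as the sheet is squeezed; stays where it is left.
- screw_far_right_grip (a point): Point on that screw's axis at the height to grip, 63 mm above the bench. The wing is one straight bar through the axis, 58 mm long with rounded ends, 13 mm thick, 9 to 37 mm above the nest plate (top 71 mm above the bench), on a hub 24 mm across. x lies along the bar and turns with it, z is up; pinch the bar across its thickness (along y), from above, centred on the axis.
- screw_near_right (a joint): Turn of the wing screw at (-66, -108) mm in the carrier's x, y frame, in rad; grows clockwise seen from above (tightening). Starts finger-loose at 0 to 0.35; a firm stop at 1.90 is fully tight, so 1.55 to 1.90 rad (90 to 110 degrees) to go; eases back at most to -0.4. Takes 0.2 N m when loose, rising to 0.3 N m as the sheet is squeezed; stays where it is left.
- screw_near_right_grip (a point): Point on that screw's axis at the height to grip, 63 mm above the bench. The wing is one straight bar through the axis, 58 mm long with rounded ends, 13 mm thick, 9 to 37 mm above the nest plate (top 71 mm above the bench), on a hub 24 mm across. x lies along the bar and turns with it, z is up; pinch the bar across its thickness (along y), from above, centred on the axis.
- parts_box: Bystander: small open grey box of black plastic parts, 85 x 125 x 28 mm, origin under its centre.
- stapler: Bystander: red and steel stapler standing on its base, 125 x 32 x 43 mm, origin under its centre.
- card_pack: Bystander: banded pack of printed blister cards, 75 x 115 x 30 mm, origin under its centre.

How it is judged:
By the outcome, as a careful person would: the job done as asked, in the order asked, and still so for the second after the job is handed in, with the robot touching nothing.
It also fails if it takes over 72 s, if anything falls off the work surface, if the arm or the gripper's body presses on something with over 40 N, if the wrist force passes 120 N, or if a joint passes its speed limit or range.

### The arm

A 6-joint arm with a two-finger parallel gripper is mounted at the origin on the work surface. World frame = base frame: x ahead of the robot, y to its left, z up, the work surface at z = 0. Lengths are in m, angles in degrees, forces in N, time in s.
With the tool pointing down it reaches from about 0.4 to 0.825 m from the base axis. Payload 7 kg.
Tool frame: the origin (TCP) lies on the centre line of the jaws, within the pads' length; the fingertips stand 19 mm ahead of it and the grasp point (between the pads) is the TCP; z points along the fingers, y is the line along which they close (so a half turn about z gives the same grasp; the last joint's range is limited). The gripper opens to 88 mm and grips with 3 to 60 N. Pads are 19 mm wide; open, the fingers measure 130 mm over their backs; the gripper's body (78 mm by 193 mm) begins 47 mm behind the grasp point.
Start: joints at [-55.342, 20.546, 0.682, 0, -70.136, -16.507], TCP at [0.21, -0.641, 0.246] pointing down, gripper open.
Joint ranges: [-176.03, 176.03], [-82.01, 121.73], [-58.28, 71.71], [-173.87, 95.51], [-174.79, -0.11], [-173.66, 173.66]. Speed limits (degrees/s): [136.94, 136.94, 172.46, 180, 180, 180].

### API

Orientations are given as [roll, pitch, yaw] about the fixed x, y, z axes, in that order (R = Rz(yaw) Ry(pitch) Rx(roll)).
In Python, from plant import get_state, capture, close_job gives the robot as it stands.
- The arm moves only by the tool apply_moves, never from a script. Its argument "targets" is a list of rows, each a list of 7 numbers: the opening, from 0 (shut) to 1 (fully open), then the shift along the tool's x, y, z normalised to -1 to 1, where 1 is 1000 mm, then the turn, a rotation vector about the tool's x, y, z normalised to -1 to 1, where 1 is 90 degrees. In form: [[claw, tx, ty, tz, ax, ay, az], ...]. A call has 1 to 20 rows; each row shifts and turns the commanded pose from where the row before left it, along the tool's axes as they then stand; what a row does not reach is not made up. A row lasts 1/12 s, in which the tool goes at most 41.7 mm and 7.16 degrees, less where a joint would pass 70% of its speed; a pose out of reach is approached as far as the arm can. A call with a number of a shift or a turn outside -1 to 1 is refused whole. A call with a gripper value outside its range is refused whole. The fingers move at their own pace and stop on an object; "newtons" is the grip in N (left out, the last holds). Time passes only in rows, so rows that do not move let the fingers close. It gives the time, the measured TCP pose, the force, the opening and the grip force at its end, in the units of the state.
- get_state(): the state, without advancing time (a new reading comes with each control period).
- capture(name): name is "scene" or "top"; returns a dict with "frame" (420x560x3 uint8, red, green, blue), "range_z" (420x560 float32, m along the optical axis (not along the pixel's ray), 0 where there is no reading), "camera_matrix" (3x3 intrinsics, pixels), "k1" (the pictures are not rectified: a ray, as slopes to the right and down, at radius r is drawn at 1 + k1 r^2 times it, then the intrinsics apply), "T" (4x4, takes a point from camera to world coordinates). Camera axes: x right, y down, z forward; pixel columns grow to the right and rows downward; lengths in m; the calibration is good to about 2 mm. A picture is of the moment at which its call begins.
- close_job(): hands the job in; it is judged then, once.
The state is a dict: "time_s": time; "joints": joint angles; "qd": joint speeds; "joint_torque": joint torques, N m; "tcp_pos": TCP position; "eef_rot": TCP orientation; "contact_force": force on the tool from outside, world axes, zero at the start; "moment": the same for the moment, N m; "gripper_width": finger opening in m; "gripper_force": force on a finger pad.
Only numpy, scipy, OpenCV 4.12 (cv2) and the standard library are available. Lean on these libraries where they do the work, as an engineer would, in place of code of your own. Each camera call takes 0.05 s, during which the arm holds its last target. There are 200 camera calls.

## Working session

There is one attempt and no reset: what is moved stays moved. The work goes in short steps, Python scripts to look and compute and a tool call to move; the robot and the scene stay as the last step left them, time stands still between calls to the robot, and variables do not carry over. Pictures are saved under pics/ and viewed, at most 10 in all, crops included, and the job is handed in when it is done.

Besides the shell and the picture viewer there is one more tool, called after ">>>" as name([rows], argument=value, ...), one row to a line, values as JSON. apply_moves: Moves the arm, as the interface text tells. Scaled input: -1 to 1 covers 1000 mm each way for a shift and 90 degrees each way for a turn. Its arguments: {"type":"object","properties":{"targets":{"type":"array","items":{"type":"array","items":{"type":"number"}}},"newtons":{"type":"number"}},"required":["targets"]}

```bash
mkdir -p pics; python3 - <<'E'
from plant import *
import cv2,numpy as np
print(get_state())
for n in("top","scene"):
    c=capture(n); np.savez(f"pics/{n}0.npz",**c); cv2.imwrite(f"pics/{n}0.png",c["frame"][:,:,::-1]); print(n,c["camera_matrix"],c["k1"],c["T"])
E
```

```text
{'time_s': 0.0, 'joints': array([-5.53406880e+01,  2.05900392e+01,  6.34886335e-01, -2.08241224e-02,
       -7.01364840e+01, -1.65067248e+01]), 'qd': array([ 0.00153801,  0.06385543,  0.00644456, -0.03949508, -0.04095439,
       -0.00321408]), 'joint_torque': array([ 2.50460238e-03, -5.82711482e+01,  2.93062466e+01,  6.99718729e+00,
        6.91790512e-03, -9.12208907e-05]), 'tcp_pos': array([ 0.21013296, -0.64097869,  0.24464466]), 'eef_rot': array([ 1.79906577e+02, -7.26980728e-03, -1.61854498e+02]), 'contact_force': array([-0.27899098,  0.02176408,  0.44264089]), 'moment': array([ 0.03746902, -0.00477752,  0.01437355]), 'gripper_force': 0.0, 'gripper_width': 0.08773522288778157}
top [[464.07988189   0.         280.17452551]
 [  0.         464.07988189 212.45006309]
 [  0.           0.           1.        ]] -0.011137664485452553 [[ 0.06832904 -0.97045486  0.23140549  0.37464028]
 [-0.99765941 -0.06585711  0.01839955  0.01969026]
 [-0.00261623 -0.23212109 -0.97268338  1.19018901]
 [ 0.          0.          0.          1.        ]]
scene [[477.49361723   0.         273.04243723]
 [  0.         477.49361723 213.51474911]
 [  0.           0.           1.        ]] -0.15073534805966066 [[ 0.71837188  0.55689743 -0.41690179  1.15258147]
 [ 0.6956512  -0.57796234  0.42664848 -0.46857296]
 [-0.00335409 -0.5965105  -0.80259826  1.05157335]
 [ 0.          0.          0.          1.        ]]
```

View pics/top0.png

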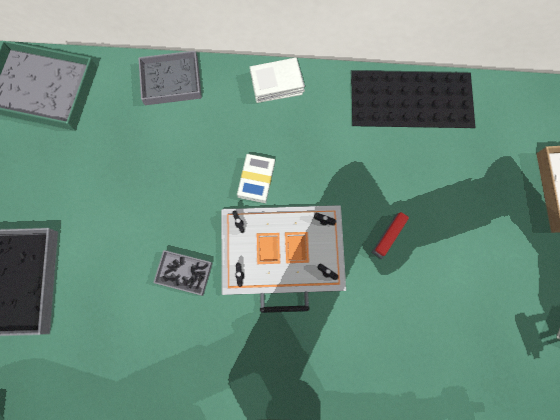

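View pics/scene0.png

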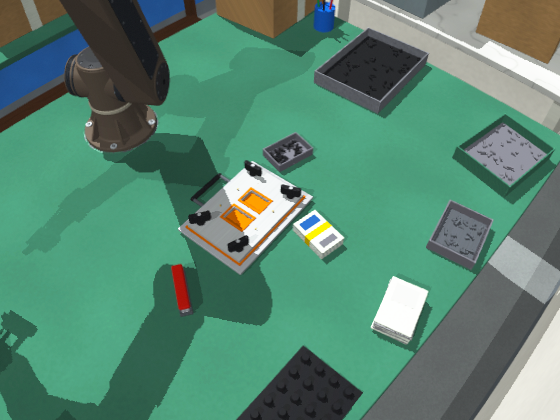

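The top view shows the carrier at about (283,250), with wings near (238,221), (325,219), (239,273) and (328,271). The card pack, stapler and parts box sit close around it.

```bash
cat > h.py <<'E'
import numpy as np,cv2
def world(c,uv,z=None):
    uv=np.asarray(uv,float).reshape(-1,2);K=c["camera_matrix"];k=float(c["k1"])
    s=cv2.undistortPoints(uv.reshape(-1,1,2),K,np.array([k,0,0,0,0.])).reshape(-1,2)
    r=np.c_[s,np.ones(len(s))];T=c["T"]
    if z is None:
        d=c["range_z"][uv[:,1].astype(int),uv[:,0].astype(int)]; return (r*d[:,None])@T[:3,:3].T+T[:3,3]
    w=r@T[:3,:3].T; return T[:3,3]+w*((z-T[2,3])/w[:,2])[:,None]
E
python3 - <<'E'
from h import *
for n,box in(("top",(215,200,350,300)),("scene",(170,150,320,275))):
    c=dict(np.load(f"pics/{n}0.npz")); f=c["frame"]
    x0,y0,x1,y1=box
    cv2.imwrite(f"pics/{n}0c.png",cv2.resize(f[y0:y1,x0:x1,::-1],None,fx=5,fy=5,interpolation=cv2.INTER_CUBIC))
    v,u=np.mgrid[y0:y1,x0:x1]; uv=np.c_[u.ravel(),v.ravel()]
    P=world(c,uv); g=f[uv[:,1],uv[:,0]].max(1)
    m=((g<70)&(P[:,2]>.055)&(P[:,2]<.085)).reshape(v.shape).astype(np.uint8)
    N,L,S,C=cv2.connectedComponentsWithStats(m)
    for i in range(1,N):
        if S[i,4]<15: continue
        Q=P[(L==i).ravel()]; q=Q[:,:2];w,V=np.linalg.eigh(np.cov(q.T))
        a=np.degrees(np.arctan2(V[1,1],V[0,1]))%180
        t=q@V; print(n,S[i,4],C[i]+[x0,y0],"mean",Q.mean(0).round(4),"mid",(V@((t.max(0)+t.min(0))/2)).round(4),"ang",a.round(1),"ext",np.ptp(t,axis=0).round(4))
    # plate corners: bright/orange at z~.034
E
```

```text
top 29 [235.         214.55172414] mean [0.6284 0.1524 0.0693] mid [0.6287 0.1526] ang 27.1 ext [0.0091 0.0188]
top 110 [324.36363636 218.37272727] mean [ 0.634  -0.0693  0.068 ] mid [ 0.6351 -0.0696] ang 73.4 ext [0.0128 0.0537]
top 44 [240.31818182 226.38636364] mean [0.5993 0.1365 0.0698] mid [0.5991 0.1364] ang 23.5 ext [0.0118 0.0248]
top 86 [238.76744186 274.06976744] mean [0.4824 0.1299 0.0696] mid [0.4825 0.1301] ang 9.9 ext [0.0119 0.0535]
top 103 [327.40776699 271.31067961] mean [ 0.5036 -0.0827  0.0685] mid [ 0.5047 -0.083 ] ang 59.4 ext [0.0127 0.0535]
scene 90 [252.71111111 167.25555556] mean [0.4884 0.1313 0.0657] mid [0.4864 0.1327] ang 8.8 ext [0.0145 0.0549]
scene 111 [290.76576577 189.63963964] mean [0.6193 0.1454 0.0658] mid [0.6179 0.1466] ang 27.4 ext [0.0164 0.0533]
scene 141 [199.19148936 215.95744681] mean [ 0.5095 -0.0822  0.0663] mid [ 0.5076 -0.081 ] ang 58.9 ext [0.0165 0.0572]
scene 136 [237.52205882 242.90441176] mean [ 0.6405 -0.0702  0.0662] mid [ 0.6385 -0.0687] ang 73.8 ext [0.0163 0.054 ]
```

View pics/top0c.png

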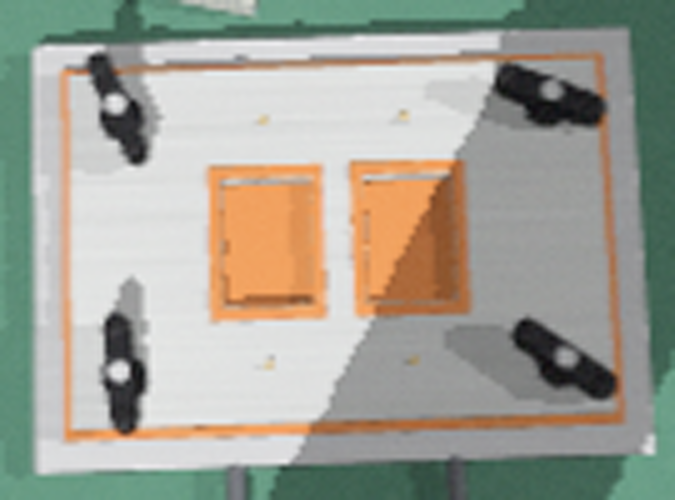

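The crop shows white caps on the wing axes: far-left (115,103), far-right (551,90), near-left (118,371), near-right (566,356). I'll fit the carrier frame to them.

```bash
python3 - <<'E'
from h import *
c=dict(np.load("pics/top0.npz"))
px=np.array([[118,371],[115,103],[551,90],[566,356]])/5-.4+[215,200]
W=world(c,px,.071)[:,:2]; print("caps",W.round(4)); 
M=np.array([[-66,108],[66,108],[66,-108],[-66,-108.]])/1000
def fit(W):
    U,_,Vt=np.linalg.svd((M-M.mean(0)).T@(W-W.mean(0)));R=Vt.T@U.T
    F=(M@R.T)+W.mean(0);print(W.mean(0).round(4),np.degrees(np.arctan2(R[1,0],R[0,0])).round(2),F.round(4).tolist(),"res mm",((W-F)*1000).round(1).tolist())
fit(W)
s=np.array([[.4864,.1327],[.6179,.1466],[.6385,-.0687],[.5076,-.081]]);fit(s)
t=np.array([[.4825,.1301],[.613,.1436],[.6351,-.0696],[.5047,-.083]]);fit(t)
E
```

```text
caps [[ 0.4827  0.1312]
 [ 0.6141  0.1444]
 [ 0.6353 -0.0701]
 [ 0.5046 -0.0834]]
[0.5592 0.0305] 5.74 [[0.4827, 0.1314], [0.6141, 0.1446], [0.6357, -0.0703], [0.5043, -0.0835]] res mm [[0.0, -0.2], [0.1, -0.1], [-0.4, 0.2], [0.3, 0.1]]
[0.5626 0.0324] 5.6 [[0.4864, 0.1334], [0.6177, 0.1463], [0.6388, -0.0686], [0.5075, -0.0815]] res mm [[0.0, -0.7], [0.2, 0.3], [-0.3, -0.1], [0.1, 0.5]]
[0.5588 0.0303] 5.92 [[0.482, 0.1309], [0.6133, 0.1445], [0.6356, -0.0703], [0.5043, -0.084]] res mm [[0.5, -0.8], [-0.3, -0.9], [-0.5, 0.7], [0.4, 1.0]]
```

>>> apply_moves([
  [0.5,-0.0284,0.0274,0.005,0,0,0],
  [0.5,-0.0284,0.0274,0.005,0,0,0],
  [0.5,-0.0284,0.0274,0.005,0,0,0],
  [0.5,-0.0284,0.0274,0.005,0,0,0],
  [0.5,-0.0284,0.0274,0.005,0,0,0],
  [0.5,-0.0284,0.0274,0.005,0,0,0],
  [0.5,-0.0284,0.0274,0.005,0,0,0],
  [0.5,-0.0284,0.0274,0.005,0,0,0],
  [0.5,-0.0284,0.0274,0.005,0,0,0],
  [0.5,-0.0284,0.0274,0.005,0,0,0],
  [0.5,-0.0284,0.0274,0.005,0,0,0],
  [0.5,-0.0284,0.0274,0.005,0,0,0],
  [0.5,-0.0284,0.0274,0.005,0,0,0],
  [0.5,-0.0284,0.0274,0.005,0,0,0],
  [0.5,-0.0284,0.0274,0.005,0,0,0],
  [0.5,-0.0284,0.0274,0.005,0,0,0],
  [0.5,0,0,0.009,0,0,-0.076],
  [0.5,0,0,0.009,0,0,-0.076],
  [0.5,0,0,0.009,0,0,-0.076],
  [0.5,0,0,0.009,0,0,-0.076],
], newtons=50)

```text
time_s: 1.77
tcp_pos: [0.5053, -0.0828, 0.1288]
eef_rot: [180.0, -0.0, -134.1]
contact_force: [0.3, 0.9, 0.0]
gripper_width: 0.0437
gripper_force: 0.0
```

```bash
cat > go.py <<'E'
import sys,numpy as np
from plant import get_state
S=dict(NL=(.4844,.1322),FL=(.6158,.1454),FR=(.6373,-.0695),NR=(.5060,-.0826))
def go(n,yaw,z=.063):
    s=get_state();p=s["tcp_pos"];y=s["eef_rot"][2];a=np.radians(y)
    d=np.array(S[n])-p[:2]
    print(n,"tcp",p.round(4),"yaw",y.round(2),"dx %.4f dy %.4f dz %.4f az %.4f"%(d@[np.cos(a),np.sin(a)],d@[np.sin(a),-np.cos(a)],p[2]-z,-(yaw-y)/90),"t",s["time_s"],"j6",s["joints"][5].round(1))
if __name__=="__main__": go(sys.argv[1],float(sys.argv[2]))
E
python3 go.py NR -120.8
```

```text
NR tcp [ 0.5053 -0.0828  0.1288] yaw -134.1 dx -0.0006 dy -0.0004 dz 0.0658 az -0.1478 t 1.7667 j6 -56.8
```

>>> apply_moves([
  [0.5,0,0,0.02,0,0,-0.074],
  [0.5,0,0,0.02,0,0,-0.074],
  [0.5,0,0,0.026,0,0,0],
  [0.5,0,0,0,0,0,0],
  [0,0,0,0,0,0,0],
  [0,0,0,0,0,0,0],
  [0,0,0,0,0,0,0],
  [0,0,0,0,0,0,0],
])

```text
time_s: 2.43
tcp_pos: [0.5064, -0.0831, 0.0649]
eef_rot: [-179.9, 0.1, -121.2]
contact_force: [0.1, 0.6, 0.2]
gripper_width: 0.0226
gripper_force: 0.0
```

```bash
python3 go.py NR -120.8; python3 -c "
from plant import *
import cv2
s=get_state();print(s['contact_force'],s['moment'])
c=capture('scene');cv2.imwrite('pics/s1.png',cv2.resize(c['frame'][120:300,130:370,::-1],None,fx=3,fy=3))"
```

```text
NR tcp [ 0.5064 -0.0831  0.0649] yaw -121.18 dx -0.0002 dy 0.0006 dz 0.0019 az -0.0042 t 2.4333 j6 -43.8
[0.11190716 0.61182726 0.22845922] [-0.00561513  0.07748484  0.02262754]
```

View pics/s1.png

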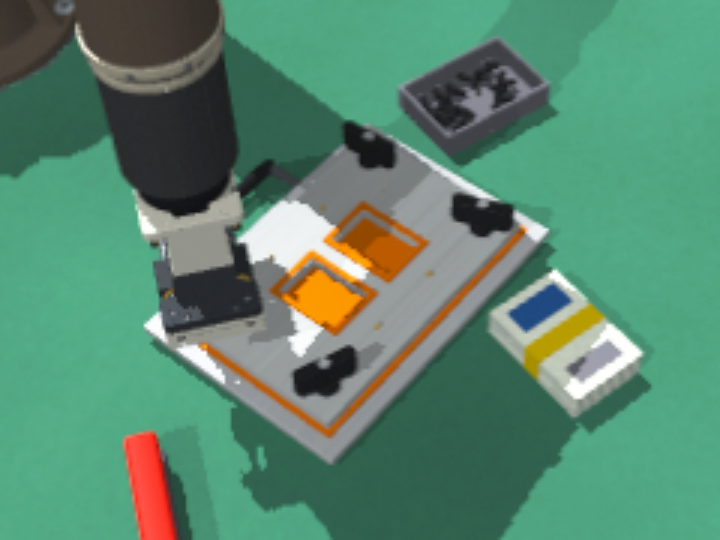

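The gripper is over the near-right screw, still closing. Nothing else is in contact.

>>> apply_moves([
  [0,0,0,0,0,0,0],
  [0,0,0,0,0,0,0],
  [0,0,0,0,0,0,0],
  [0,0,0,0,0,0,0],
])

```text
time_s: 2.82
tcp_pos: [0.5043, -0.0824, 0.0644]
eef_rot: [179.9, 0.0, -121.2]
contact_force: [-7.4, 9.4, 9.4]
gripper_width: 0.0127
gripper_force: 49.9
```

```bash
python3 go.py NR -120.8; python3 -c "
from plant import *
s=get_state();print(s['contact_force'],s['moment'])"
```

```text
NR tcp [ 0.5043 -0.0824  0.0644] yaw -121.18 dx -0.0008 dy -0.0016 dz 0.0014 az -0.0042 t 2.8167 j6 -43.8
[-7.39015703  9.38103345  9.38672445] [3.35604489 2.97272921 0.12648217]
```

>>> apply_moves([
  [0,0.001,0.002,0,0,0,0],
  [0,0,0,0,0,0,0.072],
  [0,0,0,0,0,0,0.072],
  [0,0,0,0,0,0,0.072],
  [0,0,0,0,0,0,0.072],
  [0,0,0,0,0,0,0.072],
  [0,0,0,0,0,0,0.072],
  [0,0,0,0,0,0,0.072],
  [0,0,0,0,0,0,0],
])

```text
time_s: 3.57
tcp_pos: [0.5035, -0.0816, 0.0644]
eef_rot: [179.9, 0.1, -166.9]
contact_force: [-3.9, 12.2, 5.9]
gripper_width: 0.0131
gripper_force: 50.0
```

```bash
sed -i 's/^S=.*/S=dict(NL=(.4827,.1314),FL=(.6141,.1446),FR=(.6357,-.0703),NR=(.5043,-.0835))/' go.py; python3 go.py NR -166; python3 -c "
from plant import *
s=get_state();print(s['contact_force'],s['moment'],s['gripper_width'])"
```

```text
NR tcp [ 0.5035 -0.0816  0.0644] yaw -166.94 dx -0.0003 dy -0.0021 dz 0.0014 az -0.0104 t 3.5667 j6 -89.7
[-3.8629359  12.24482221  5.90658594] [ 4.35030316  1.44320313 -0.16429133] 0.013055491945848305
```

>>> apply_moves([
  [0.4,0,0,0,0,0,0],
  [0.4,0,0,0,0,0,0],
  [0.4,0,0,0,0,0,0],
  [0.4,0,0,0,0,0,0],
  [0.4,0,0,-0.025,0,0,0],
  [0.4,0,0,-0.025,0,0,0],
  [0.4,-0.0229,0.0283,0,0,0,0],
  [0.4,-0.0229,0.0283,0,0,0,0],
  [0.4,-0.0229,0.0283,0,0,0,0],
  [0.4,-0.0229,0.0283,0,0,0,0],
  [0.4,-0.0229,0.0283,0,0,0,0],
  [0.4,-0.0229,0.0283,0,0,0,0],
  [0.4,-0.0229,0.0283,0,0,0,0],
  [0.4,0,0,0,0,0,-0.0745],
  [0.4,0,0,0,0,0,-0.0745],
  [0.4,0,0,0,0,0,0],
])

```text
time_s: 4.9
tcp_pos: [0.6129, 0.1473, 0.1129]
eef_rot: [-180.0, -0.1, -152.8]
contact_force: [0.3, -0.2, 0.6]
gripper_width: 0.0353
gripper_force: 0.0
```

```bash
sed -i 's/^S=.*/S=dict(NL=(.4837,.1334),FL=(.6151,.1466),FR=(.6367,-.0683),NR=(.5053,-.0815))/' go.py; python3 go.py FL -153.5
```

```text
FL tcp [0.6129 0.1473 0.1129] yaw -152.77 dx -0.0016 dy -0.0016 dz 0.0499 az 0.0081 t 4.9 j6 -94.0
```

>>> apply_moves([
  [0.4,-0.0016,-0.0016,0.025,0,0,0.007],
  [0.4,0,0,0.024,0,0,0],
  [0,0,0,0,0,0,0],
  [0,0,0,0,0,0,0],
  [0,0,0,0,0,0,0],
  [0,0,0,0,0,0,0],
  [0,0,0,0,0,0,0],
  [0,0,0,0,0,0,0],
])

```text
time_s: 5.57
tcp_pos: [0.6154, 0.1475, 0.0661]
eef_rot: [179.9, 0.1, -153.8]
contact_force: [-2.7, 5.5, -0.1]
gripper_width: 0.0126
gripper_force: 49.8
```

```bash
python3 go.py FL -153.5; python3 -c "
from plant import *
s=get_state();print(s['contact_force'],s['moment'])"
```

```text
FL tcp [0.6154 0.1475 0.0661] yaw -153.77 dx 0.0007 dy -0.0007 dz 0.0031 az -0.0030 t 5.5667 j6 -94.8
[-2.66612989  5.49995178 -0.11842682] [1.9551162  1.14063385 0.19143199]
```

>>> apply_moves([
  [0,0,0.0007,0,0,0,0.072],
  [0,0,0,0,0,0,0.072],
  [0,0,0,0,0,0,0.072],
  [0,0,0,0,0,0,0.072],
  [0,0,0,0,0,0,0.072],
  [0,0,0,0,0,0,0.072],
  [0,0,0,0,0,0,0.072],
  [0,0,0,0,0,0,0],
])

```text
time_s: 6.23
tcp_pos: [0.6154, 0.1469, 0.0661]
eef_rot: [179.9, 0.1, 160.6]
contact_force: [-0.8, -0.7, 1.6]
gripper_width: 0.013
gripper_force: 49.9
```

>>> apply_moves([
  [0.4,0,0,0,0,0,0],
  [0.4,0,0,0,0,0,0],
  [0.4,0,0,0,0,0,0],
  [0.4,0,0,0,0,0,0],
  [0.4,0,0,-0.025,0,0,0],
  [0.4,0,0,-0.022,0,0,0],
  [0.4,-0.015,-0.0327,0,0,0,0],
  [0.4,-0.015,-0.0327,0,0,0,0],
  [0.4,-0.015,-0.0327,0,0,0,0],
  [0.4,-0.015,-0.0327,0,0,0,0],
  [0.4,-0.015,-0.0327,0,0,0,0],
  [0.4,-0.015,-0.0327,0,0,0,0],
  [0.4,0,0,0,0,0,0],
])

```text
time_s: 7.32
tcp_pos: [0.6355, -0.0732, 0.1114]
eef_rot: [-180.0, -0.0, 160.7]
contact_force: [-0.5, 1.0, 0.4]
gripper_width: 0.0347
gripper_force: 0.0
```

```bash
python3 go.py FR 253.6
```

```text
FR tcp [ 0.6355 -0.0732  0.1114] yaw 160.73 dx 0.0005 dy 0.0050 dz 0.0484 az -1.0319 t 7.3167 j6 -120.2
```

>>> apply_moves([
  [0.4,0.0005,0.005,0,0,0,-0.0737],
  [0.4,0,0,0,0,0,-0.0737],
  [0.4,0,0,0,0,0,-0.0737],
  [0.4,0,0,0,0,0,-0.0737],
  [0.4,0,0,0,0,0,-0.0737],
  [0.4,0,0,0,0,0,-0.0737],
  [0.4,0,0,0,0,0,-0.0737],
  [0.4,0,0,0,0,0,-0.0737],
  [0.4,0,0,0,0,0,-0.0737],
  [0.4,0,0,0,0,0,-0.0737],
  [0.4,0,0,0,0,0,-0.0737],
  [0.4,0,0,0,0,0,-0.0737],
  [0.4,0,0,0,0,0,-0.0737],
  [0.4,0,0,0,0,0,-0.0737],
  [0.4,0,0,0,0,0,0],
])

```text
time_s: 8.57
tcp_pos: [0.6368, -0.063, 0.1115]
eef_rot: [180.0, -0.0, -105.9]
contact_force: [-0.4, -0.0, 0.2]
gripper_width: 0.0354
gripper_force: 0.0
```

```bash
python3 go.py FR -106.4
```

```text
FR tcp [ 0.6368 -0.063   0.1115] yaw -105.88 dx 0.0051 dy -0.0013 dz 0.0485 az 0.0057 t 8.5667 j6 -27.7
```

>>> apply_moves([
  [0.4,0.0051,-0.0013,0.024,0,0,0.006],
  [0.4,0,0,0.024,0,0,0],
  [0,0,0,0,0,0,0],
  [0,0,0,0,0,0,0],
  [0,0,0,0,0,0,0],
  [0,0,0,0,0,0,0],
  [0,0,0,0,0,0,0],
  [0,0,0,0,0,0,0],
])

```text
time_s: 9.23
tcp_pos: [0.6362, -0.0679, 0.0649]
eef_rot: [180.0, 0.0, -106.8]
contact_force: [-4.6, 2.1, 4.0]
gripper_width: 0.0127
gripper_force: 50.0
```

```bash
python3 go.py FR -106.4; python3 -c "
from plant import *
s=get_state();print(s['contact_force'],s['moment'])"
```

```text
FR tcp [ 0.6362 -0.0679  0.0649] yaw -106.8 dx 0.0002 dy -0.0006 dz 0.0019 az -0.0045 t 9.2333 j6 -28.1
[-4.57111792  2.08557863  3.95164863] [1.05791854 1.87166411 0.19564299]
```

>>> apply_moves([
  [0,0,0.0006,0,0,0,0.072],
  [0,0,0,0,0,0,0.072],
  [0,0,0,0,0,0,0.072],
  [0,0,0,0,0,0,0.072],
  [0,0,0,0,0,0,0.072],
  [0,0,0,0,0,0,0.072],
  [0,0,0,0,0,0,0.072],
  [0,0,0,0,0,0,0],
])

```text
time_s: 9.9
tcp_pos: [0.6361, -0.0678, 0.0649]
eef_rot: [-180.0, 0.1, -152.4]
contact_force: [-4.0, 2.8, 5.5]
gripper_width: 0.0127
gripper_force: 50.0
```

>>> apply_moves([
  [0.4,0,0,0,0,0,0],
  [0.4,0,0,0,0,0,0],
  [0.4,0,0,0,0,0,0],
  [0.4,0,0,0,0,0,0],
  [0.4,0,0,-0.025,0,0,0],
  [0.4,0,0,-0.022,0,0,0],
  [0.4,0.0056,0.0357,0,0,0,0],
  [0.4,0.0056,0.0357,0,0,0,0],
  [0.4,0.0056,0.0357,0,0,0,0],
  [0.4,0.0056,0.0357,0,0,0,0],
  [0.4,0.0056,0.0357,0,0,0,0],
  [0.4,0.0056,0.0357,0,0,0,0],
  [0.4,0.0056,0.0357,0,0,0,0],
  [0.4,0,0,0,0,0,0.0693],
  [0.4,0,0,0,0,0,0.0693],
  [0.4,0,0,0,0,0,0.0693],
  [0.4,0,0,0,0,0,0],
  [0.4,0,0,0,0,0,0],
])

```text
time_s: 11.4
tcp_pos: [0.4848, 0.1345, 0.1106]
eef_rot: [180.0, 0.0, -170.6]
contact_force: [0.6, 0.4, 0.1]
gripper_width: 0.035
gripper_force: 0.0
```

```bash
python3 go.py NL -170.5
```

```text
NL tcp [0.4848 0.1345 0.1106] yaw -170.62 dx 0.0012 dy -0.0009 dz 0.0476 az -0.0014 t 11.4 j6 -118.5
```

>>> apply_moves([
  [0.4,0.0012,-0.0007,0.024,0,0,0],
  [0.4,0,0,0.022,0,0,0],
  [0,0,0,0,0,0,0],
  [0,0,0,0,0,0,0],
  [0,0,0,0,0,0,0],
  [0,0,0,0,0,0,0],
  [0,0,0,0,0,0,0],
  [0,0,0,0,0,0,0],
])

```text
time_s: 12.07
tcp_pos: [0.4844, 0.1341, 0.0657]
eef_rot: [179.9, 0.1, -170.8]
contact_force: [-0.2, 1.4, 4.0]
gripper_width: 0.0123
gripper_force: 50.0
```

```bash
python3 go.py NL -170.5; python3 -c "
from plant import *
s=get_state();print(s['contact_force'],s['moment'])"
```

```text
NL tcp [0.4844 0.1341 0.0657] yaw -170.81 dx 0.0008 dy -0.0006 dz 0.0027 az -0.0035 t 12.0667 j6 -118.7
[-0.23452315  1.43285285  4.02550282] [0.22238483 0.16467361 0.05668978]
```

>>> apply_moves([
  [0,0,0,0,0,0,0.072],
  [0,0,0,0,0,0,0.072],
  [0,0,0,0,0,0,0.072],
  [0,0,0,0,0,0,0.072],
  [0,0,0,0,0,0,0.072],
  [0,0,0,0,0,0,0.072],
  [0,0,0,0,0,0,0.072],
  [0,0,0,0,0,0,0],
])

```text
time_s: 12.73
tcp_pos: [0.4841, 0.1332, 0.0657]
eef_rot: [180.0, 0.1, 143.4]
contact_force: [0.5, -4.4, 6.0]
gripper_width: 0.0129
gripper_force: 50.0
```

>>> apply_moves([
  [0.4,0,0,0,0,0,0],
  [0.4,0,0,0,0,0,0],
  [0.4,0,0,0,0,0,0],
  [0.4,0,0,0,0,0,0],
  [0.4,0,0,-0.025,0,0,0],
  [0.4,0,0,-0.022,0,0,0],
  [0.4,-0.024,-0.0269,0,0,0,0],
  [0.4,-0.024,-0.0269,0,0,0,0],
  [0.4,-0.024,-0.0269,0,0,0,0],
  [0.4,-0.024,-0.0269,0,0,0,0],
  [0.4,-0.024,-0.0269,0,0,0,0],
  [0.4,-0.024,-0.0269,0,0,0,0],
  [0.4,0,0,0,0,0,-0.0683],
  [0.4,0,0,0,0,0,-0.0683],
  [0.4,0,0,0,0,0,-0.0683],
  [0.4,0,0,0,0,0,-0.0683],
  [0.4,0,0,0,0,0,-0.0683],
  [0.4,0,0,0,0,0,-0.0683],
  [0.4,0,0,0,0,0,-0.0683],
  [0.4,0,0,0,0,0,-0.0683],
])

```text
time_s: 14.4
tcp_pos: [0.5043, -0.0817, 0.1115]
eef_rot: [180.0, -0.0, -166.7]
contact_force: [-0.2, 0.1, 1.1]
gripper_width: 0.0354
gripper_force: 0.0
```

>>> apply_moves([
  [0.4,0,0,0,0,0,0],
  [0.4,0,0,0,0,0,0],
])

```text
time_s: 14.57
tcp_pos: [0.5043, -0.0817, 0.1115]
eef_rot: [180.0, -0.0, -167.2]
contact_force: [-0.5, -0.6, 0.4]
gripper_width: 0.035
gripper_force: 0.0
```

```bash
python3 go.py NR -166.9;python3 -c "
from plant import *
import cv2
c=capture('top');cv2.imwrite('pics/t2.png',cv2.resize(c['frame'][140:320,150:420,::-1],None,fx=2.9,fy=2.9,interpolation=cv2.INTER_CUBIC))"
```

```text
NR tcp [ 0.5043 -0.0817  0.1115] yaw -167.23 dx -0.0010 dy -0.0000 dz 0.0485 az -0.0036 t 14.5667 j6 -90.1
```

View pics/t2.png

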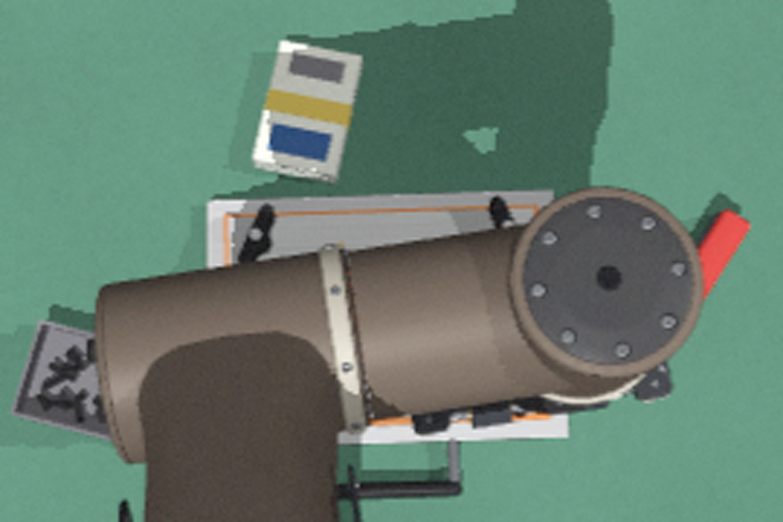

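Both far wings have turned about an eighth and the bystanders are where they were. Second pass now, starting at near-right.

>>> apply_moves([
  [0.4,-0.0005,0,0.024,0,0,0],
  [0.4,0,0,0.023,0,0,0],
  [0,0,0,0,0,0,0],
  [0,0,0,0,0,0,0],
  [0,0,0,0,0,0,0],
  [0,0,0,0,0,0,0],
  [0,0,0,0,0,0,0],
  [0,0,0,0,0,0,0],
  [0,0,0,0,0,0,0.075],
  [0,0,0,0,0,0,0.075],
  [0,0,0,0,0,0,0.075],
  [0,0,0,0,0,0,0.075],
  [0,0,0,0,0,0,0.075],
  [0,0,0,0,0,0,0.05],
  [0,0,0,0,0,0,0],
], newtons=60)

```text
time_s: 15.87
tcp_pos: [0.5056, -0.0814, 0.0658]
eef_rot: [179.9, 0.1, 154.5]
contact_force: [-1.5, 2.8, 6.3]
gripper_width: 0.0126
gripper_force: 60.0
```

```bash
cat >m.py <<'E'
from plant import *
s=get_state();print(s['eef_rot'][2].round(2),s['contact_force'].round(1),s['moment'].round(3),s['joint_torque'][5].round(3),s['joints'][5].round(1),s['gripper_width'].round(4))
E
python3 m.py
```

```text
Traceback (most recent call last):
  File "m.py", line 2, in <module>
    s=get_state();print(s['eef_rot'][2].round(2),s['contact_force'].round(1),s['moment'].round(3),s['joint_torque'][5].round(3),s['joints'][5].round(1),s['gripper_width'].round(4))
                                                                                                                                                        ^^^^^^^^^^^^^^^^^^^^^^^^
AttributeError: 'float' object has no attribute 'round'
```

>>> apply_moves([
  [0,0,0,0,0,0,0.04],
  [0,0,0,0,0,0,0.04],
  [0,0,0,0,0,0,0],
])

```text
time_s: 16.12
tcp_pos: [0.5056, -0.0815, 0.0658]
eef_rot: [179.9, 0.1, 147.5]
contact_force: [-2.2, 1.8, 6.4]
gripper_width: 0.0122
gripper_force: 60.0
```

```bash
python3 m.py
```

```text
Traceback (most recent call last):
  File "m.py", line 2, in <module>
    s=get_state();print(s['eef_rot'][2].round(2),s['contact_force'].round(1),s['moment'].round(3),s['joint_torque'][5].round(3),s['joints'][5].round(1),s['gripper_width'].round(4))
                                                                                                                                                        ^^^^^^^^^^^^^^^^^^^^^^^^
AttributeError: 'float' object has no attribute 'round'
```

>>> apply_moves([
  [0,0,0,0,0,0,0.04],
  [0,0,0,0,0,0,0.04],
  [0,0,0,0,0,0,0],
])

```text
time_s: 16.37
tcp_pos: [0.5055, -0.0816, 0.0658]
eef_rot: [179.9, 0.1, 140.3]
contact_force: [-2.3, 1.4, 6.5]
gripper_width: 0.0126
gripper_force: 60.0
```

```bash
python3 m.py
```

```text
Traceback (most recent call last):
  File "m.py", line 2, in <module>
    s=get_state();print(s['eef_rot'][2].round(2),s['contact_force'].round(1),s['moment'].round(3),s['joint_torque'][5].round(3),s['joints'][5].round(1),s['gripper_width'].round(4))
                                                                                                                                                        ^^^^^^^^^^^^^^^^^^^^^^^^
AttributeError: 'float' object has no attribute 'round'
```

```bash
sed -i "s/s\['gripper_width'\].round(4)/s['gripper_width']/" m.py; python3 m.py
```

```text
140.3 [-2.3  1.4  6.5] [0.572 0.752 0.074] -1.187 -142.6 0.012567615748992428
```

>>> apply_moves([
  [0,0,0,0,0,0,0.03],
  [0,0,0,0,0,0,0.03],
  [0,0,0,0,0,0,0],
])

```text
time_s: 16.62
tcp_pos: [0.5054, -0.0816, 0.0658]
eef_rot: [179.9, 0.1, 135.0]
contact_force: [-2.0, 1.6, 6.2]
gripper_width: 0.0125
gripper_force: 60.0
```

```bash
python3 m.py
```

```text
134.95 [-2.   1.6  6.2] [0.467 0.793 0.125] -0.974 -147.9 0.012525387842286876
```

>>> apply_moves([
  [0,0,0,0,0,0,0.03],
  [0,0,0,0,0,0,0.03],
  [0,0,0,0,0,0,0],
])

```text
time_s: 16.87
tcp_pos: [0.5055, -0.0816, 0.0658]
eef_rot: [180.0, 0.1, 129.7]
contact_force: [-1.3, 1.0, 6.5]
gripper_width: 0.0127
gripper_force: 62.0
```

```bash
python3 m.py
```

```text
129.67 [-1.3  1.   6.5] [0.596 0.896 1.216] -2.082 -153.2 0.01266614218267381
```

Near-right hit its stop: the moment about z jumped to 1.2 N m. Releasing and going to far-left.

>>> apply_moves([
  [0.4,0,0,0,0,0,0],
  [0.4,0,0,0,0,0,0],
  [0.4,0,0,0,0,0,0],
  [0.4,0,0,0,0,0,0],
  [0.4,0,0,-0.025,0,0,0],
  [0.4,0,0,-0.022,0,0,0],
  [0.4,0,0,0,0,0,-0.078],
  [0.4,0,0,0,0,0,-0.078],
  [0.4,0,0,0,0,0,-0.078],
  [0.4,0,0,0,0,0,-0.078],
  [0.4,0,0,0,0,0,-0.078],
  [0.4,0,0,0,0,0,-0.078],
  [0.4,0,0,0,0,0,-0.078],
  [0.4,0,0,0,0,0,-0.078],
  [0.4,0,0,0,0,0,-0.078],
  [0.4,0,0,0,0,0,-0.078],
  [0.4,0,0,0,0,0,-0.078],
  [0.4,0,0,0,0,0,-0.078],
  [0.4,0,0,0,0,0,-0.078],
  [0.4,0,0,0,0,0,-0.078],
])

```text
time_s: 18.53
tcp_pos: [0.5048, -0.0817, 0.1115]
eef_rot: [180.0, -0.0, -131.8]
contact_force: [-0.6, -1.0, 1.1]
gripper_width: 0.0352
gripper_force: 0.0
```

>>> apply_moves([
  [0.4,0,0,0,0,0,-0.078],
  [0.4,0,0,0,0,0,-0.078],
  [0.4,0,0,0,0,0,-0.078],
  [0.4,0,0,0,0,0,-0.078],
  [0.4,0,0,0,0,0,-0.078],
  [0.4,0,0,0,0,0,-0.078],
  [0.4,0,0,0,0,0,-0.078],
  [0.4,0,0,0,0,0,-0.078],
  [0.4,0,0,0,0,0,-0.078],
  [0.4,0,0,0,0,0,-0.078],
  [0.4,0,0,0,0,0,-0.078],
  [0.4,0,0,0,0,0,-0.078],
  [0.4,0,0,0,0,0,-0.078],
  [0.4,0,0,0,0,0,-0.078],
  [0.4,0,0,0,0,0,-0.078],
  [0.4,0,0,0,0,0,-0.078],
  [0.4,0,0,0,0,0,0],
  [0.4,0,0,0,0,0,0],
])

```text
time_s: 20.03
tcp_pos: [0.5048, -0.0817, 0.1115]
eef_rot: [180.0, 0.0, -20.1]
contact_force: [-0.8, 0.3, -0.3]
gripper_width: 0.0352
gripper_force: 0.0
```

```bash
python3 go.py FL -19.4
```

```text
FL tcp [ 0.5048 -0.0817  0.1115] yaw -20.1 dx 0.0251 dy -0.2523 dz 0.0485 az -0.0078 t 20.0333 j6 57.1
```

>>> apply_moves([
  [0.4,0.0036,-0.036,0,0,0,0],
  [0.4,0.0036,-0.036,0,0,0,0],
  [0.4,0.0036,-0.036,0,0,0,0],
  [0.4,0.0036,-0.036,0,0,0,0],
  [0.4,0.0036,-0.036,0,0,0,0],
  [0.4,0.0036,-0.036,0,0,0,0],
  [0.4,0.0036,-0.036,0,0,0,0],
  [0.4,0,0,0,0,0,-0.008],
  [0.4,0,0,0,0,0,0],
])

```text
time_s: 20.78
tcp_pos: [0.6147, 0.1486, 0.1108]
eef_rot: [180.0, 0.0, -19.2]
contact_force: [0.5, -1.7, -0.4]
gripper_width: 0.0353
gripper_force: 0.0
```

```bash
python3 go.py FL -19.4
```

```text
FL tcp [0.6147 0.1486 0.1108] yaw -19.23 dx 0.0010 dy 0.0017 dz 0.0478 az 0.0018 t 20.7833 j6 39.5
```

>>> apply_moves([
  [0.4,0.001,0.0012,0.024,0,0,0],
  [0.4,0,0,0.022,0,0,0],
  [0,0,0,0,0,0,0],
  [0,0,0,0,0,0,0],
  [0,0,0,0,0,0,0],
  [0,0,0,0,0,0,0],
  [0,0,0,0,0,0,0],
  [0,0,0,0,0,0,0],
  [0,0,0,0,0,0,0.075],
  [0,0,0,0,0,0,0.075],
  [0,0,0,0,0,0,0.075],
  [0,0,0,0,0,0,0.075],
  [0,0,0,0,0,0,0.075],
  [0,0,0,0,0,0,0.05],
  [0,0,0,0,0,0,0],
], newtons=60)

```text
time_s: 22.03
tcp_pos: [0.6153, 0.1456, 0.0671]
eef_rot: [-179.9, -0.0, -57.6]
contact_force: [-1.4, 1.4, 6.9]
gripper_width: 0.0124
gripper_force: 60.0
```

```bash
python3 m.py
```

```text
-57.6 [-1.4  1.4  6.9] [ 0.647  0.909 -0.077] -1.572 1.4 0.012414851731170308
```

>>> apply_moves([
  [0,0,0,0,0,0,0.03],
  [0,0,0,0,0,0,0.03],
  [0,0,0,0,0,0,0],
])

```text
time_s: 22.28
tcp_pos: [0.6152, 0.1455, 0.0671]
eef_rot: [-179.9, -0.0, -62.8]
contact_force: [-3.2, 1.5, 7.2]
gripper_width: 0.0124
gripper_force: 60.0
```

```bash
python3 m.py
```

```text
-62.77 [-3.2  1.5  7.2] [0.677 1.151 0.164] -0.979 -3.8 0.0124164395611749
```

>>> apply_moves([
  [0,0,0,0,0,0,0.03],
  [0,0,0,0,0,0,0.03],
  [0,0,0,0,0,0,0],
])

```text
time_s: 22.53
tcp_pos: [0.6151, 0.1454, 0.0671]
eef_rot: [-179.9, -0.0, -68.2]
contact_force: [-3.4, 1.0, 7.8]
gripper_width: 0.0121
gripper_force: 60.0
```

```bash
python3 m.py
```

```text
-68.18 [-3.4  1.   7.8] [0.585 1.373 0.149] -0.984 -9.2 0.012122948893775586
```

>>> apply_moves([
  [0,0,0,0,0,0,0.03],
  [0,0,0,0,0,0,0.03],
  [0,0,0,0,0,0,0],
])

```text
time_s: 22.78
tcp_pos: [0.6151, 0.1454, 0.0671]
eef_rot: [-179.9, -0.0, -73.5]
contact_force: [-3.7, 2.0, 6.9]
gripper_width: 0.0132
gripper_force: 62.3
```

```bash
python3 m.py
```

```text
-73.46 [-3.7  2.   6.9] [0.674 1.482 1.311] -2.127 -14.5 0.013181807361941132
```

>>> apply_moves([
  [0,0,0,0,0,0,0.03],
  [0,0,0,0,0,0,0],
  [0,0,0,0,0,0,0],
])

```text
time_s: 23.03
tcp_pos: [0.615, 0.1454, 0.0671]
eef_rot: [-180.0, -0.0, -76.0]
contact_force: [-3.4, 1.3, 7.0]
gripper_width: 0.0133
gripper_force: 65.4
```

```bash
python3 m.py
```

```text
-75.97 [-3.4  1.3  7. ] [0.577 1.471 1.601] -1.777 -17.0 0.01329944259512198
```

Far-left is at its stop as well (1.6 N m). Next, far-right.

>>> apply_moves([
  [0.4,0,0,0,0,0,0],
  [0.4,0,0,0,0,0,0],
  [0.4,0,0,0,0,0,0],
  [0.4,0,0,0,0,0,0],
  [0.4,0,0,-0.025,0,0,0],
  [0.4,0,0,-0.022,0,0,0],
  [0.4,0.0355,0.0051,0,0,0,0],
  [0.4,0.0355,0.0051,0,0,0,0],
  [0.4,0.0355,0.0051,0,0,0,0],
  [0.4,0.0355,0.0051,0,0,0,0],
  [0.4,0.0355,0.0051,0,0,0,0],
  [0.4,0.0355,0.0051,0,0,0,0],
  [0.4,0,0,0,0,0,-0.0767],
  [0.4,0,0,0,0,0,-0.0767],
  [0.4,0,0,0,0,0,-0.0767],
  [0.4,0,0,0,0,0,-0.0767],
  [0.4,0,0,0,0,0,-0.0767],
  [0.4,0,0,0,0,0,-0.0767],
  [0.4,0,0,0,0,0,-0.0767],
  [0.4,0,0,0,0,0,-0.0767],
])

```text
time_s: 24.7
tcp_pos: [0.6353, -0.0691, 0.1123]
eef_rot: [180.0, 0.0, -20.7]
contact_force: [0.7, 0.1, 0.0]
gripper_width: 0.0353
gripper_force: 0.0
```

>>> apply_moves([
  [0.4,0,0,0,0,0,-0.0767],
  [0.4,0,0,0,0,0,-0.0767],
  [0.4,0,0,0,0,0,-0.0767],
  [0.4,0,0,0,0,0,-0.0767],
  [0.4,0,0,0,0,0,-0.0767],
  [0.4,0,0,0,0,0,-0.0767],
  [0.4,0,0,0,0,0,-0.0767],
  [0.4,0,0,0,0,0,0],
  [0.4,0,0,0,0,0,0],
])

```text
time_s: 25.45
tcp_pos: [0.6354, -0.0691, 0.1124]
eef_rot: [-180.0, 0.0, 27.0]
contact_force: [0.7, -0.1, 0.2]
gripper_width: 0.035
gripper_force: 0.0
```

```bash
python3 go.py FR 27.6
```

```text
FR tcp [ 0.6354 -0.0691  0.1124] yaw 27.01 dx 0.0015 dy -0.0001 dz 0.0494 az -0.0065 t 25.45 j6 105.8
```

>>> apply_moves([
  [0.4,0.0015,0,0.024,0,0,-0.006],
  [0.4,0,0,0.024,0,0,0],
  [0,0,0,0,0,0,0],
  [0,0,0,0,0,0,0],
  [0,0,0,0,0,0,0],
  [0,0,0,0,0,0,0],
  [0,0,0,0,0,0,0],
  [0,0,0,0,0,0,0],
  [0,0,0,0,0,0,0.075],
  [0,0,0,0,0,0,0.075],
  [0,0,0,0,0,0,0.075],
  [0,0,0,0,0,0,0.075],
  [0,0,0,0,0,0,0.075],
  [0,0,0,0,0,0,0.075],
  [0,0,0,0,0,0,0],
], newtons=60)

```text
time_s: 26.7
tcp_pos: [0.6374, -0.0681, 0.066]
eef_rot: [-180.0, -0.1, -13.1]
contact_force: [-1.3, 1.7, 3.4]
gripper_width: 0.0127
gripper_force: 60.0
```

```bash
python3 m.py
```

```text
-13.05 [-1.3  1.7  3.4] [ 0.433  0.821 -0.077] -2.08 65.6 0.012679223604860934
```

>>> apply_moves([
  [0,0,0,0,0,0,0.03],
  [0,0,0,0,0,0,0.03],
  [0,0,0,0,0,0,0],
])

```text
time_s: 26.95
tcp_pos: [0.6373, -0.0682, 0.066]
eef_rot: [-180.0, -0.1, -18.0]
contact_force: [-2.9, 0.5, 6.1]
gripper_width: 0.0127
gripper_force: 60.0
```

```bash
python3 m.py
```

```text
-18.03 [-2.9  0.5  6.1] [0.46  1.164 0.118] -0.997 60.6 0.01270779869157341
```

>>> apply_moves([
  [0,0,0,0,0,0,0.03],
  [0,0,0,0,0,0,0.02],
  [0,0,0,0,0,0,0],
])

```text
time_s: 27.2
tcp_pos: [0.6373, -0.0683, 0.066]
eef_rot: [-180.0, -0.1, -22.5]
contact_force: [-3.2, 0.4, 6.2]
gripper_width: 0.0129
gripper_force: 60.0
```

```bash
python3 m.py
```

```text
-22.46 [-3.2  0.4  6.2] [0.337 1.162 0.168] -0.79 56.2 0.012931379660966049
```

>>> apply_moves([
  [0,0,0,0,0,0,0.03],
  [0,0,0,0,0,0,0.03],
  [0,0,0,0,0,0,0],
])

```text
time_s: 27.45
tcp_pos: [0.6373, -0.0683, 0.066]
eef_rot: [-180.0, -0.1, -27.9]
contact_force: [-2.0, 0.7, 5.7]
gripper_width: 0.0128
gripper_force: 60.5
```

```bash
python3 m.py
```

```text
-27.85 [-2.   0.7  5.7] [0.211 1.24  0.864] -1.677 50.8 0.012753981704166268
```

>>> apply_moves([
  [0,0,0,0,0,0,0.03],
  [0,0,0,0,0,0,0],
  [0,0,0,0,0,0,0],
])

```text
time_s: 27.7
tcp_pos: [0.6373, -0.0683, 0.066]
eef_rot: [-180.0, -0.1, -30.3]
contact_force: [-2.1, 0.7, 6.5]
gripper_width: 0.0126
gripper_force: 62.2
```

```bash
python3 m.py
```

```text
-30.34 [-2.1  0.7  6.5] [0.222 1.279 1.326] -1.435 48.3 0.012577594847003451
```

Far-right is tight too (1.3 N m). Near-left is the last one.

>>> apply_moves([
  [0.4,0,0,0,0,0,0],
  [0.4,0,0,0,0,0,0],
  [0.4,0,0,0,0,0,0],
  [0.4,0,0,0,0,0,0],
  [0.4,0,0,-0.025,0,0,0],
  [0.4,0,0,-0.022,0,0,0],
  [0.4,-0.0335,-0.0138,0,0,0,0],
  [0.4,-0.0335,-0.0138,0,0,0,0],
  [0.4,-0.0335,-0.0138,0,0,0,0],
  [0.4,-0.0335,-0.0138,0,0,0,0],
  [0.4,-0.0335,-0.0138,0,0,0,0],
  [0.4,-0.0335,-0.0138,0,0,0,0],
  [0.4,-0.0335,-0.0138,0,0,0,0],
  [0.4,0,0,0,0,0,0.065],
  [0.4,0,0,0,0,0,0],
  [0.4,0,0,0,0,0,0],
])

```text
time_s: 29.03
tcp_pos: [0.4847, 0.135, 0.1118]
eef_rot: [-180.0, -0.0, -36.4]
contact_force: [0.1, -0.8, 0.7]
gripper_width: 0.0352
gripper_force: 0.0
```

```bash
python3 go.py NL -36.6
```

```text
NL tcp [0.4847 0.135  0.1118] yaw -36.36 dx 0.0001 dy 0.0019 dz 0.0488 az 0.0027 t 29.0333 j6 15.7
```

>>> apply_moves([
  [0.4,0,0.0015,0.024,0,0,0.002],
  [0.4,0,0,0.023,0,0,0],
  [0,0,0,0,0,0,0],
  [0,0,0,0,0,0,0],
  [0,0,0,0,0,0,0],
  [0,0,0,0,0,0,0],
  [0,0,0,0,0,0,0],
  [0,0,0,0,0,0,0],
  [0,0,0,0,0,0,0.075],
  [0,0,0,0,0,0,0.075],
  [0,0,0,0,0,0,0.075],
  [0,0,0,0,0,0,0.075],
  [0,0,0,0,0,0,0.075],
  [0,0,0,0,0,0,0.075],
  [0,0,0,0,0,0,0],
], newtons=60)

```text
time_s: 30.28
tcp_pos: [0.4834, 0.1325, 0.0656]
eef_rot: [180.0, -0.1, -77.7]
contact_force: [-2.1, -6.1, 8.1]
gripper_width: 0.0129
gripper_force: 60.0
```

```bash
python3 m.py
```

```text
-77.66 [-2.1 -6.1  8.1] [-2.451  0.824 -0.036] -2.031 -25.6 0.012874614326222302
```

>>> apply_moves([
  [0,0,0,0,0,0,0.03],
  [0,0,0,0,0,0,0.03],
  [0,0,0,0,0,0,0],
])

```text
time_s: 30.53
tcp_pos: [0.4833, 0.1325, 0.0656]
eef_rot: [180.0, -0.1, -82.8]
contact_force: [-2.4, -6.6, 8.8]
gripper_width: 0.0127
gripper_force: 60.0
```

```bash
python3 m.py
```

```text
-82.79 [-2.4 -6.6  8.8] [-2.356  1.046  0.194] -0.979 -30.7 0.012704703735538322
```

>>> apply_moves([
  [0,0,0,0,0,0,0.03],
  [0,0,0,0,0,0,0.02],
  [0,0,0,0,0,0,0],
])

```text
time_s: 30.78
tcp_pos: [0.4833, 0.1324, 0.0656]
eef_rot: [180.0, -0.1, -87.1]
contact_force: [-2.7, -6.3, 8.5]
gripper_width: 0.0132
gripper_force: 61.8
```

```bash
python3 m.py
```

```text
-87.12 [-2.7 -6.3  8.5] [-2.245  1.231  1.173] -1.826 -35.1 0.013153626131992877
```

>>> apply_moves([
  [0,0,0,0,0,0,0.03],
  [0,0,0,0,0,0,0],
  [0,0,0,0,0,0,0],
])

```text
time_s: 31.03
tcp_pos: [0.4833, 0.1325, 0.0656]
eef_rot: [180.0, -0.1, -89.7]
contact_force: [-2.6, -6.0, 8.8]
gripper_width: 0.0135
gripper_force: 64.6
```

```bash
python3 m.py
```

```text
-89.67 [-2.6 -6.   8.8] [-2.256  1.262  1.635] -1.725 -37.6 0.01348627771521883
```

>>> apply_moves([
  [0.4,0,0,0,0,0,0],
  [0.4,0,0,0,0,0,0],
  [0.4,0,0,0,0,0,0],
  [0.4,0,0,0,0,0,0],
  [0.4,0,0,-0.025,0,0,0],
  [0.4,0,0,-0.025,0,0,0],
  [0.4,0,0,-0.035,0,0,0],
  [0.4,0,0,-0.035,0,0,0],
  [0.4,0,0,-0.035,0,0,0],
  [0.4,-0.03,0,-0.02,0,0,0],
  [0.4,-0.035,0,0,0,0,0],
  [0.4,-0.035,0,0,0,0,0],
  [0.4,-0.035,0,0,0,0,0],
  [0.4,-0.035,0,0,0,0,0],
  [0.4,-0.035,0,0,0,0,0],
  [0.4,-0.035,0,0,0,0,0],
  [0.4,-0.035,0,0,0,0,0],
  [0.4,-0.035,0,0,0,0,0],
  [0.4,0,0,0,0,0,0],
  [0.4,0,0,0,0,0,0],
])

```text
time_s: 32.7
tcp_pos: [0.4824, 0.4453, 0.2383]
eef_rot: [179.9, -0.1, -89.8]
contact_force: [0.3, -0.8, 0.1]
gripper_width: 0.0349
gripper_force: 0.0
```

```bash
python3 -c "
from plant import *
import cv2,numpy as np
c=capture('top');cv2.imwrite('pics/t3.png',cv2.resize(c['frame'][140:320,150:420,::-1],None,fx=2.9,fy=2.9,interpolation=cv2.INTER_CUBIC))"
```

```text
(no output)
```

View pics/t3.png

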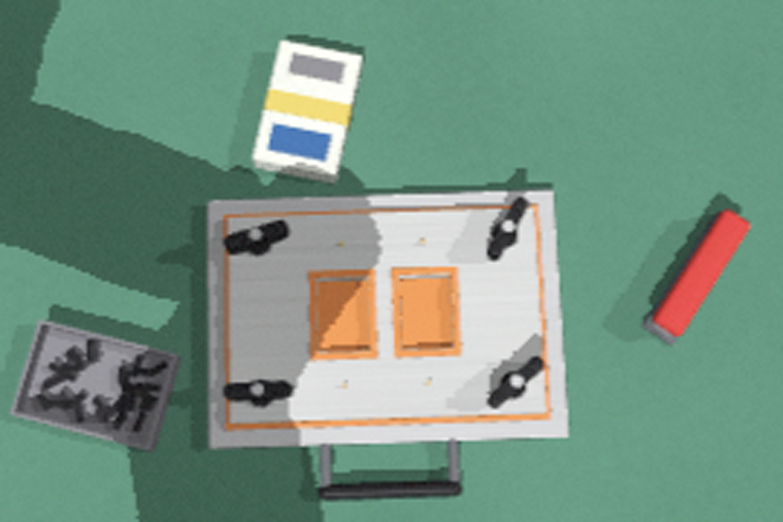

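The far-left wing is at (256,236), far-right (507,228), near-left (258,390) and near-right (515,382). All have turned to about where the tool left them. Box, stapler and card pack are undisturbed and the gripper is clear, so I'm handing in.

```bash
python3 -c "
from plant import *
print(close_job())"
```

```text
the job is handed in; nothing more can be done
None
```

All four wing screws were tightened crosswise (near-right, far-left, far-right, near-left) in two passes: about an eighth of a turn each, then each to a clear torque rise at its stop. They are released, the last picture shows the box, stapler and card pack undisturbed, and the job was handed in at about 33 s; the hand-in returned no verdict.

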